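# Square a carton into the corner stop of the packing bench

## Robot

A 6-joint arm with a two-finger parallel gripper is mounted at the origin on the work surface. World frame = base frame: x ahead of the robot, y to its left, z up, the work surface at z = 0. Lengths are in mm, angles in rad, forces in N, time in s.
With the tool pointing down it reaches from about 275 to 1000 mm from the base axis. Payload 8.4 kg.
Tool frame: the origin (TCP) lies where the fingers leave the gripper's body, on its centre line; the fingertips stand 73 mm ahead of it and the grasp point (between the pads) lies 54 mm ahead of it (grip_point_offset is the distance from the TCP to the grasp point, in mm); z points along the fingers, y is the direction in which the jaws open and shut (so a half turn about z gives the same grasp; the last joint's range is limited). The gripper opens to 85 mm and grips with 20 to 120 N. Pads are 22 mm wide; open, the fingers measure 114 mm over their backs; the gripper's body (76 mm by 85 mm) begins 54 mm behind the grasp point. The pads swing forward as they close: fully open they stand 13 mm farther back than shut.
Start: joints at [-1.121, 0.353, 1.633, -0, 1.155, -0.002], TCP at [272.865, -562.293, 303.881] pointing down, gripper open.
Joint ranges: [-2.63, 2.63], [-0.92, 2.1], [0.06, 2.66], [-1.3, 4.44], [0, 2.69], [-3.02, 3.02]. Speed limits (rad/s): [2.22, 2.22, 2.79, 3.14, 3.14, 3.14].

## Interface

Orientations are given as [roll, pitch, yaw] about the fixed x, y, z axes, in that order (R = Rz(yaw) Ry(pitch) Rx(roll)).
In Python, from rig import sense, grab_frame, sign_off, grip_point_offset gives the robot as it stands. The module is installed in compiled form; this text tells all that it offers.
- The arm moves only by the tool drive_tool, never from a script. Its argument "targets" is one flat list of numbers, 7 for each row, row after row: the shift along the tool's x, y, z in m, then the turn, a rotation vector about the tool's x, y, z in rad, then the opening, from 0 (shut) to 1 (fully open). In form: [tx, ty, tz, wx, wy, wz, grip, tx, ty, tz, wx, wy, wz, grip, ...]. A call has 1 to 12 rows; each row is the pose to reach, as a shift and turn from the pose commanded when the call began, along the tool's axes at that moment; what a row does not reach only later rows make up. A row lasts 1/12 s, in which the tool goes at most 41.7 mm and 7.16 degrees, less where a joint would pass 70% of its speed; a pose out of reach is approached as far as the arm can. A call with a gripper value outside its range is refused whole. The fingers move at their own pace and stop on an object; "force" is the grip in N (left out, the last holds). Time passes only in rows, so rows that repeat a pose let the fingers close. It gives the time, the measured TCP pose, the force and the opening at its end, in the units of the state.
- sense(): the state, without advancing time (a new reading comes with each control period).
- grab_frame(name): name is "side" or "top" or "wrist"; returns a dict with "color" (384x512x3 uint8, blue, green, red), "vertical_fov" (degrees; the focal length in pixels is half the picture's height over the tangent of half this angle, whatever the lens; pixels are square), "cx", "cy" (the principal point, pixels), "world_from_camera" (4x4, takes a point from camera to world coordinates). Camera axes: x right, y down, z forward; pixel columns grow to the right and rows downward; lengths in mm; the calibration is good to about 2 mm. A picture is of the moment at which its call begins. There is no depth.
- sign_off(): hands the job in, once; it reports no verdict.
The state is a dict: "clock": time; "qpos": joint angles; "qvel": joint speeds; "joint_efforts": joint torques, N m; "eef_pos": TCP position; "tcp_rot": TCP orientation; "contact_force": force on the tool from outside, world axes, zero at the start; "wrist_torque": the same for the moment, N m; "opening": opening from 0.0 (shut) to 1.0 (fully open).
Only numpy, scipy, OpenCV 4.12 (cv2) and the standard library are available. Lean on these libraries where they do the work, as an engineer would, in place of code of your own. Each camera call takes 0.05 s, during which the arm holds its last target. There are 200 camera calls.

## Task

On the packing bench, push the taped carton until it sits square in the corner, flush against the long wooden fence and flush against the end stop, and leave the sliding guide pushed up snug against the carton's other end. Do it all by pushing with the fingers: keep the carton flat on the bench, do not pinch the guide between the fingers, and leave the jar, the tub and the stack of cups where they stand.

Things in the scene. Friction and masses are not known exactly. Their poses are not given: they have to be found in the camera images.
- corner_stop: Fixed L of light wood bars, 40 mm high, 20 mm thick. Origin: its inner corner at bench level; z up. The long fence runs 460 mm from the corner along -y, inner face the plane x = 0, carton's side -x (towards the robot). The end stop runs 115 mm along -x, inner face the plane y = 0, carton's side -y. Yaw within about 0.15 rad of the world axes.
- carton: Loose closed cardboard carton taped along its top, 100 mm in x, 140 mm in y, 65 mm high, 0.3 to 0.55 kg. Origin: centre of its underside, z up. Starts clear of the L, between end stop and guide, up to 0.3 rad from square. Squared in the corner its origin is at x -50, y -70 mm of corner_stop, axes agreeing.
- guide (a joint): Travel in m of the sliding guide along the long fence, towards the end stop: 0 fully away, 0.23 at its limit. It stays where it is left; about 1.5 N of rail friction. Its pad face lies at y = -0.35 + value of corner_stop, so it meets the squared carton (140 mm long) at 0.21.
- guide_pad (a point): Wooden face of the sliding guide: a plate 100 mm in x, 8 mm thick, 2 to 50 mm above the bench. Axes as corner_stop; y points at the carton. This point: middle of the face (26 mm above the bench) that meets the carton, 52 mm in front of the fence. A clamp 64 mm high joins the guide to the fence at its far end.
- guide_back (a point): Aluminium back of the guide, moving with the pad: a plate 100 mm in x, 12 mm thick, 2 to 50 mm above the bench (20 mm thick with the pad). Axes as corner_stop. This point: middle of its outer face (26 mm above the bench), which looks away from the carton (-y); pushed here towards +y the guide moves to the carton.
- jar: Loose glass jar with steel lid, 60 mm across, 80 mm high; bystander. Origin: centre of its underside.
- tub: Loose squat white plastic tub with lid, 68 mm across, 53 mm high; bystander. Origin: centre of its underside.
- cups: Loose stack of upside-down white paper cups, 72 mm across at the rims below, narrowing to 48 mm, 82 mm high; bystander. Origin: centre of its underside.

How it is judged (in metres and radians):
At the end, for the whole second after the job is handed in: The carton lies flat and at rest on the bench, its faces within 4 mm of the fence and of the end stop and square to them within 0.04 rad; the guide's pad is within 4 mm of where it meets the squared carton (travel above 0.206 m) (x of carton in the frame of corner_stop between -0.054 and -0.046 m and y of carton in the frame of corner_stop between -0.074 and -0.066 m and angle between the x axis of carton and the x axis of corner_stop, either way round below 0.04 rad and angle between carton's own z axis and vertical below 0.05 rad and height (world z) of carton below 0.004 m and value of joint guide above 0.206 m and linear speed of carton below 0.01 m/s); the robot touches nothing.
It fails at once if the carton is lifted off the bench or tipped (height (world z) of carton above 0.01 m or angle between carton's own z axis and vertical above 0.17 rad).
It fails at once if the guide is pinched between the fingers (both its faces pressed by them at once) (contact force between the fingers and guide_c1 above 1 N and contact force between the fingers and guide_c2 above 1 N).
It fails at once if the jar is moved or tipped (distance of jar from where it was at the start of the episode above 0.02 m or angle between jar's own z axis and vertical above 0.3 rad).
It fails at once if the tub is moved or tipped (distance of tub from where it was at the start of the episode above 0.02 m or angle between tub's own z axis and vertical above 0.3 rad).
It fails at once if the stack of cups is moved or tipped (distance of cups from where it was at the start of the episode above 0.02 m or angle between cups's own z axis and vertical above 0.3 rad).
It also fails if it takes over 51 s, if anything falls off the work surface, if the arm or the gripper's body presses on something with over 40 N, if the wrist force passes 120 N, or if a joint passes its speed limit or range.

## Working session

There is one attempt and no reset: what is moved stays moved. The work goes in short steps, Python scripts to look and compute and a tool call to move; the robot and the scene stay as the last step left them, time stands still between calls to the robot, and variables do not carry over. Pictures are saved under pics/ and viewed, about 8 in all and at most 12, crops included, and the job is handed in when it is done.

Besides the shell and the picture viewer there is one more tool, called after ">>>" as name(argument=value, ...), one argument or row to a line, values as JSON. drive_tool: Moves the arm, as the interface text tells. Its arguments: {"type":"object","properties":{"targets":{"type":"array"},"force":{"type":"number"}},"required":["targets"]}

```bash
mkdir -p pics; cat > h.py <<'E'
import numpy as np, cv2
from rig import sense, grab_frame, sign_off, grip_point_offset
def save(n,f): cv2.imwrite(f'pics/{f}.png',f_['color']) if False else None
def cam(f):
    T=np.array(f['world_from_camera']);H=f['color'].shape[0]
    fl=H/2/np.tan(np.radians(f['vertical_fov'])/2);return T,fl,f['cx'],f['cy']
def ray(c,u,v):
    T,fl,cx,cy=c; d=T[:3,:3]@np.array([(u-cx)/fl,(v-cy)/fl,1]);return T[:3,3],d
def at_z(c,u,v,z):
    o,d=ray(c,u,v);return o+d*(z-o[2])/d[2]
def tri(c1,p1,c2,p2):
    o1,d1=ray(c1,*p1);o2,d2=ray(c2,*p2);A=np.stack([d1,-d2],1)
    s=np.linalg.lstsq(A,o2-o1,rcond=None)[0];a=o1+d1*s[0];b=o2+d2*s[1];return (a+b)/2,np.linalg.norm(a-b)
def proj(c,p):
    T,fl,cx,cy=c;q=T[:3,:3].T@(np.array(p,float)-T[:3,3]);return fl*q[0]/q[2]+cx,fl*q[1]/q[2]+cy
E
python3 - <<'E'
from h import *
import pickle
s=sense();print(s)
C={}
ims=[]
for n in('side','top'):
    f=grab_frame(n);C[n]=cam(f);cv2.imwrite(f'pics/{n}0.png',f['color']);print(n,C[n][0].round(3).tolist(),C[n][1:])
    cv2.imwrite(f'pics/{n}0x.png',cv2.resize(f['color'],(800,600),interpolation=cv2.INTER_CUBIC))
pickle.dump(C,open('C.pkl','wb'))
E
```

```text
{'clock': 0.0, 'qpos': array([-1.12134986e+00,  3.53661346e-01,  1.63413756e+00, -5.64493539e-06,
        1.15525970e+00, -2.36314420e-03]), 'qvel': array([-5.55665239e-04,  9.70123277e-04, -1.21018627e-03, -4.41040995e-05,
       -1.96503985e-03,  1.59522493e-03]), 'joint_efforts': array([-8.85374320e-04, -6.05257416e+01, -3.42056251e+01, -1.25931874e-04,
        9.37631470e-03, -1.38318541e-05]), 'eef_pos': array([ 272.72010381, -561.92305141,  303.15192397]), 'tcp_rot': array([-3.14012668e+00,  1.69691778e-06,  4.51811898e-01]), 'contact_force': array([ 0.05471426, -0.41808359,  0.45161851]), 'wrist_torque': array([ 0.01410845, -0.0414255 , -0.02004064]), 'opening': 0.9962589599224253}
side [[-0.934, -0.213, 0.287, 375.519], [-0.357, 0.514, -0.78, 742.879], [0.019, -0.831, -0.556, 522.953], [0.0, 0.0, 0.0, 1.0]] (np.float64(378.21276519408207), 250.9248782345073, 194.84953716225533)
top [[0.028, -0.984, 0.175, 466.145], [-0.999, -0.023, 0.035, 50.524], [-0.03, -0.176, -0.984, 1032.488], [0.0, 0.0, 0.0, 1.0]] (np.float64(385.25037934752186), 253.14906402239856, 186.24024744912617)
```

View pics/top0x.png

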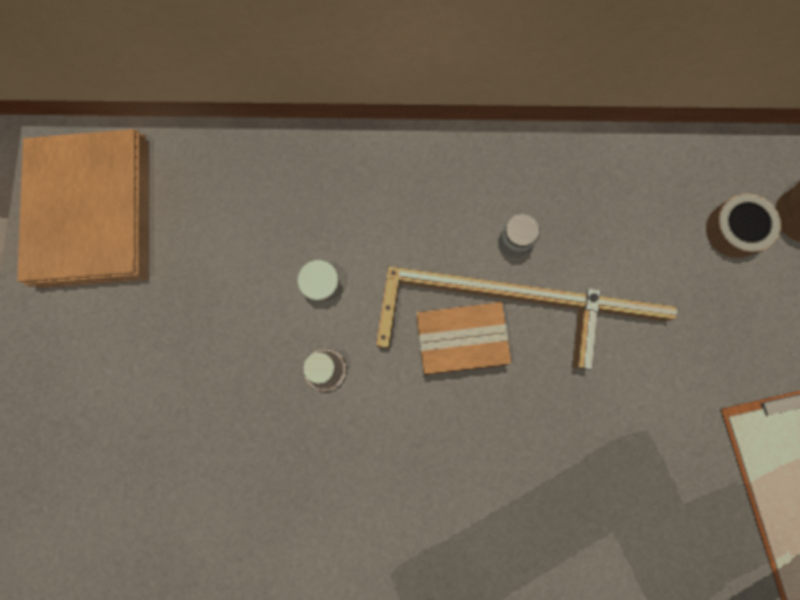

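View pics/side0x.png

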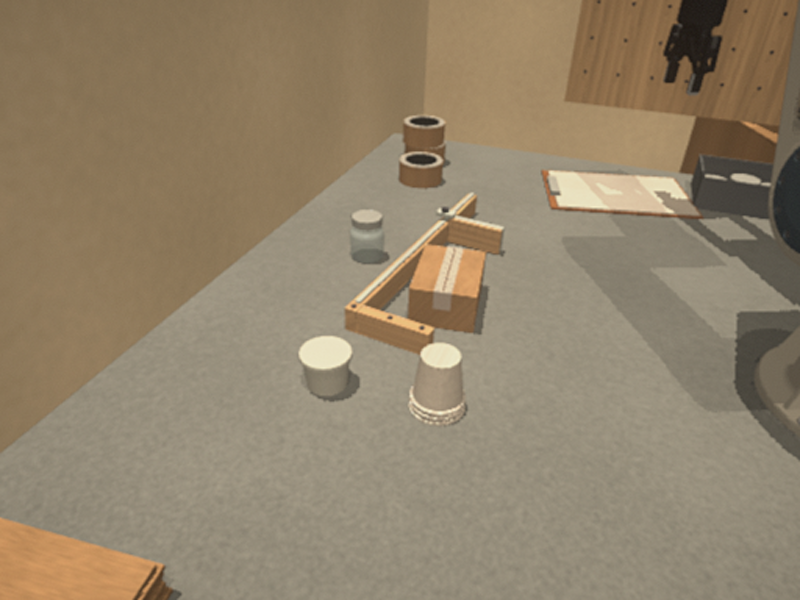

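The top view (800x600) shows the L corner near (393,272), the end stop running down to (383,345), and the fence running to (675,312). The carton spans (418..510, 303..373), and the guide plate runs from (595,300) to (587,367). The tub is at (318,280), the cups at (320,370) and the jar at (521,232). I'll enlarge both views to read corners.

```bash
python3 - <<'E'
import cv2,numpy as np
for n,(u0,u1,v0,v1,k) in {'top':(235,435,165,245,4),'side':(215,325,120,225,5)}.items():
    im=cv2.imread(f'pics/{n}0.png')[v0:v1,u0:u1]
    im=cv2.resize(im,None,fx=k,fy=k,interpolation=cv2.INTER_CUBIC)
    im=cv2.convertScaleAbs(im,alpha=1.3,beta=10)
    for a in range(u0,u1,10):
        cv2.line(im,((a-u0)*k,0),((a-u0)*k,4),(255,255,0),1); cv2.putText(im,str(a),((a-u0)*k,14),0,.33,(255,255,0),1)
    for a in range(v0,v1,10):
        cv2.line(im,(0,(a-v0)*k),(4,(a-v0)*k),(255,255,0),1); cv2.putText(im,str(a),(6,(a-v0)*k+4),0,.33,(255,255,0),1)
    cv2.imwrite(f'pics/{n}0c.png',im)
E
```

```text
(no output)
```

View pics/top0c.png

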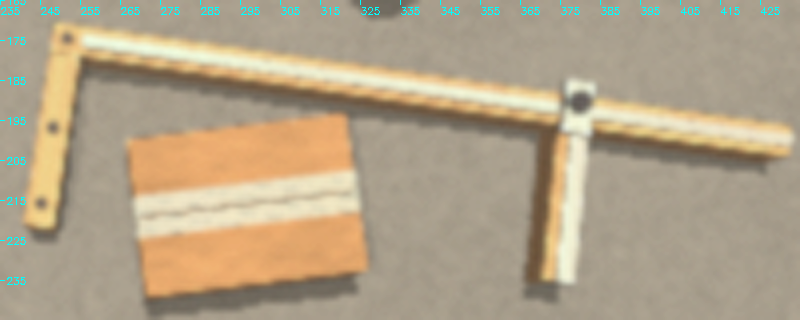

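View pics/side0c.png

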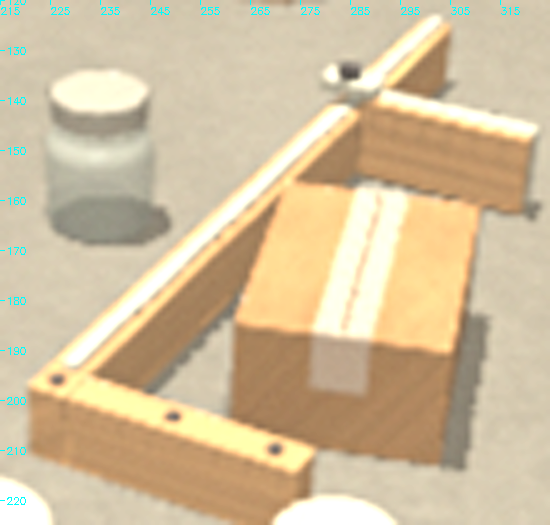

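Corners are readable in both crops, so I'll fit the L, carton and guide to them. The jar, tub and cups get a coarse triangulation.

```bash
cat > fit.py <<'E'
from h import *
import pickle
from scipy.optimize import least_squares
C=pickle.load(open('C.pkl','rb'))
P={'top':lambda u,v:(u/4+235,v/4+165),'side':lambda u,v:(u/5+215,v/5+120)}
def W(p,l): 
    c,s=np.cos(p[2]),np.sin(p[2]);return [p[0]+c*l[0]-s*l[1],p[1]+s*l[0]+c*l[1],l[2]+ (p[3] if len(p)>3 else 0)]
def fit(obs,p0,name,free=4):
    def r(p): return np.concatenate([np.subtract(proj(C[n],W(p,l)),P[n](*uv)) for n,l,uv in obs])
    s=least_squares(r,p0,loss='soft_l1');print(name,s.x.round(4),'res',r(s.x).round(1).reshape(-1,2).tolist());return s.x
if __name__=='__main__':
    L=fit([('top',(20,20,40),(54,25)),('top',(-115,20,40),(24,226)),('top',(-115,0,40),(56,230)),('top',(20,-460,40),(793,122)),
     ('side',(20,20,40),(28,388)),('side',(-115,20,40),(293,472)),('side',(-115,0,40),(316,455)),('side',(20,-460,40),(435,15)),('side',(0,-460,40),(452,28))],[600,50,0,0],'L')
    K=fit([('top',(50,70,65),(127,141)),('top',(50,-70,65),(346,113)),('top',(-50,-70,65),(367,270)),('top',(-50,70,65),(150,297)),
     ('side',(50,-70,65),(285,182)),('side',(-50,-70,65),(480,205)),('side',(-50,70,65),(455,352)),('side',(50,70,65),(233,325)),('side',(-50,70,0),(440,464)),('side',(50,70,0),(231,418))],[500,-50,0,0],'carton')
    c,s=np.cos(L[2]),np.sin(L[2]);R=np.array([[c,s],[-s,c]])
    print('carton in L',(R@(K[:2]-L[:2])).round(1),K[2]-L[2])
    for uv in((575,283),):
        w=at_z(C['top'],*P['top'](*uv),50+L[3]);print('guide back tip in L',w,R@(w[:2]-L[:2]))
    for uv in((380,90),(538,128)):
        w=at_z(C['side'],*P['side'](*uv),50+L[3]);print('guide side pts in L',R@(w[:2]-L[:2]))
    for n,a,b in(('jar',(521,227),(367,219)),('tub',(318,280),(326,352)),('cups',(319,367),(441,356))):
        w,e=tri(C['top'],np.array(a)*.64,C['side'],np.array(b)*.64);print(n,w.round(0),round(e,1),'inL',R@(w[:2]-L[:2]))
E
python3 fit.py
```

```text
L [ 6.629546e+02  8.101220e+01 -1.216000e-01 -2.418400e+00] res [[0.3, -0.7], [-0.1, -0.5], [-0.4, -0.3], [-0.3, 1.0], [0.3, -0.3], [1.1, 0.4], [0.4, -1.0], [-2.5, 1.3], [-0.1, -0.1]]
carton [ 5.653318e+02 -2.719910e+01  1.504000e-01 -1.242600e+00] res [[-0.0, -0.4], [0.0, -0.3], [0.9, -0.1], [-0.7, 0.1], [0.2, -0.2], [0.1, -0.2], [-0.1, -0.3], [0.4, -0.7], [0.1, 0.7], [-0.2, 3.9]]
carton in L [ -83.8 -119.3] 0.27191229952457924
guide back tip in L [ 522.29500388 -234.11481745   47.5816263 ] [-101.40836068 -329.85833631]
guide side pts in L [  -3.97884484 -331.26892419]
guide side pts in L [-101.076812   -330.22852592]
jar [ 745. -119.   74.] 5.4 inL [ 105.90220411 -188.27488689]
tub [657. 216.  51.] 1.3 inL [-22.04834075 132.87046249]
cups [511. 202.  79.] 0.6 inL [-165.62067417  101.48204687]
```

```bash
cat > go.py <<'E'
import sys
from h import *
from scipy.spatial.transform import Rotation as Ro
L=np.array([663.0,81.0]);YL=-0.1216
RL=np.array([[np.cos(YL),-np.sin(YL)],[np.sin(YL),np.cos(YL)]])
def inL(p): return RL.T@(np.array(p[:2])-L)
if __name__=='__main__':
    s=sense();p=s['eef_pos'];R=Ro.from_euler('xyz',s['tcp_rot'])
    print('t',s['clock'],'inL',inL(p).round(1),'z',p[2].round(1),'yaw-L',round(s['tcp_rot'][2]-YL,4),'F L',(RL.T@s['contact_force'][:2]).round(1),s['contact_force'][2].round(1))
    a=[float(v) for v in sys.argv[1:]]
    if a:
        w=np.append(L+RL@a[:2],a[2]);T=Ro.from_euler('xyz',[np.pi,0,YL+a[3]])
        print('shift m',(R.inv().apply(w-p)/1000).round(4),'rot',(R.inv()*T).as_rotvec().round(4),'world',w.round(0))
E
python3 go.py -195 -122 200 0
```

```text
t 0.1 inL [-309.4 -685.6] z 303.2 yaw-L 0.5733 F L [-0.5 -0.2] -0.6
shift m [ 0.4018 -0.4113  0.1037] rot [-1.200e-03  3.000e-04  5.733e-01] world [455. -16. 200.]
```

>>> drive_tool(
  targets=[0.4018,-0.4113,0.103,0,0,0.5733,1,0.4018,-0.4113,0.103,0,0,0.5733,1,0.4018,-0.4113,0.103,0,0,0.5733,1,0.4018,-0.4113,0.103,0,0,0.5733,1,0.4018,-0.4113,0.103,0,0,0.5733,1,0.4018,-0.4113,0.103,0,0,0.5733,1,0.4018,-0.4113,0.103,0,0,0.5733,1,0.4018,-0.4113,0.103,0,0,0.5733,1,0.4018,-0.4113,0.103,0,0,0.5733,1,0.4018,-0.4113,0.103,0,0,0.5733,1,0.4018,-0.4113,0.103,0,0,0.5733,1,0.4018,-0.4113,0.103,0,0,0.5733,1],
)

```text
clock: 1.1
eef_pos: [428.3, -94.5, 215.6]
tcp_rot: [3.142, -0.0, -0.122]
contact_force: [0.9, 0.5, 0.0]
opening: 0.997
```

```bash
python3 go.py -195 -122 120 0
```

```text
t 1.1 inL [-211.7 -202.6] z 215.6 yaw-L -0.0001 F L [0.8 0.6] 0.0
shift m [ 0.0166 -0.0806  0.0956] rot [ 0.     -0.0002 -0.0001] world [455. -16. 120.]
```

>>> drive_tool(
  targets=[0.017,-0.08,0.06,0,0,0,1,0.017,-0.08,0.06,0,0,0,1,0.017,-0.08,0.06,0,0,0,1,0.017,-0.08,0.06,0,0,0,1,0.017,-0.08,0.13,0,0,0,1,0.017,-0.08,0.13,0,0,0,1,0.017,-0.08,0.13,0,0,0,1,0.017,-0.08,0.13,0,0,0,1],
)

```text
clock: 1.77
eef_pos: [453.8, -19.7, 85.6]
tcp_rot: [3.141, 0.003, -0.122]
contact_force: [0.0, 0.1, 0.9]
opening: 0.997
```

```bash
python3 go.py -113 -122 75 0; python3 - <<'E'
from h import *
f=grab_frame('side');g=grab_frame('top')
a=cv2.resize(f['color'][90:250,190:390],None,fx=2.8,fy=2.8,interpolation=cv2.INTER_CUBIC)[:, :560]
b=cv2.resize(g['color'][150:260,225:445],None,fx=1.2,fy=1.2,interpolation=cv2.INTER_CUBIC)
c=np.zeros((600,560,3),np.uint8);c[:448]=a[:448];c[448:448+132,:264]=b[:132,:264]
cv2.imwrite('pics/s1.png',c)
E
```

```text
t 1.7667 inL [-195.4 -125.3] z 85.6 yaw-L -0.0004 F L [0.  0.1] 0.9
shift m [ 0.0825 -0.0033  0.0103] rot [ 0.0003  0.0035 -0.0004] world [536. -26.  75.]
```

View pics/s1.png

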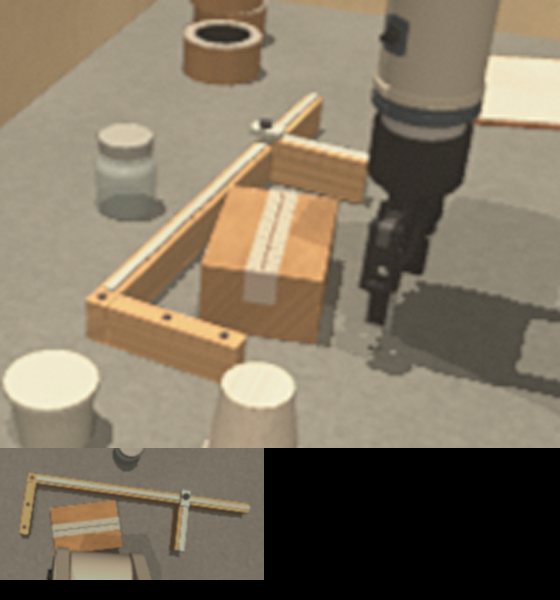

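The gripper sits in front of the carton's robot side, clear of everything, with its fingertip near pixel (377,320). Next I lower it 10 mm and push slowly towards the fence.

>>> drive_tool(
  targets=[0.0,0,0.01,0,0,0,1,0.012,0,0.01,0,0,0,1,0.019,0,0.01,0,0,0,1,0.025,0,0.01,0,0,0,1,0.031,0,0.01,0,0,0,1,0.037,0,0.01,0,0,0,1,0.043,0,0.01,0,0,0,1,0.049,0,0.01,0,0,0,1,0.055,0,0.01,0,0,0,1,0.06,0,0.01,0,0,0,1,0.065,0,0.01,0,0,0,1,0.068,0,0.01,0,0,0,1],
)

```text
clock: 2.87
eef_pos: [523.0, -27.4, 75.9]
tcp_rot: [-3.142, -0.0, -0.121]
contact_force: [-2.4, 0.1, 0.0]
opening: 1.003
```

```bash
python3 go.py -111 -122 75 0
```

```text
t 2.8667 inL [-125.8 -124.6] z 75.9 yaw-L 0.0002 F L [-2.4 -0.2] 0.0
shift m [ 0.0148 -0.0026  0.0009] rot [-0.     -0.0002  0.0002] world [538. -27.  75.]
```

Contact at 2.4 N is sensible. I'll continue gently.

>>> drive_tool(
  targets=[0.002,0,0,0,0,0,1,0.004,0,0,0,0,0,1,0.006,0,0,0,0,0,1,0.008,0,0,0,0,0,1,0.01,0,0,0,0,0,1,0.012,0,0,0,0,0,1,0.012,0,0,0,0,0,1],
)

```text
clock: 3.45
eef_pos: [534.4, -28.8, 75.9]
tcp_rot: [-3.142, 0.0, -0.122]
contact_force: [-2.9, 0.4, 0.1]
opening: 0.999
```

>>> drive_tool(
  targets=[0.001,0,0,0,0,0,1,0.002,0,0,0,0,0,1,0.002,0,0,0,0,0,1],
)

```text
clock: 3.7
eef_pos: [534.5, -28.8, 75.5]
tcp_rot: [3.142, 0.004, -0.122]
contact_force: [-9.1, 3.1, 3.0]
opening: 1.003
```

```bash
python3 go.py; python3 - <<'E'
from h import *
f=grab_frame('side')
a=cv2.resize(f['color'][115:225,215:335],None,fx=5,fy=5,interpolation=cv2.INTER_CUBIC)
cv2.imwrite('pics/s2.png',a)
E
```

```text
t 3.7 inL [-114.3 -124.6] z 75.5 yaw-L -0.0003 F L [-9.4  2. ] 3.0
```

View pics/s2.png

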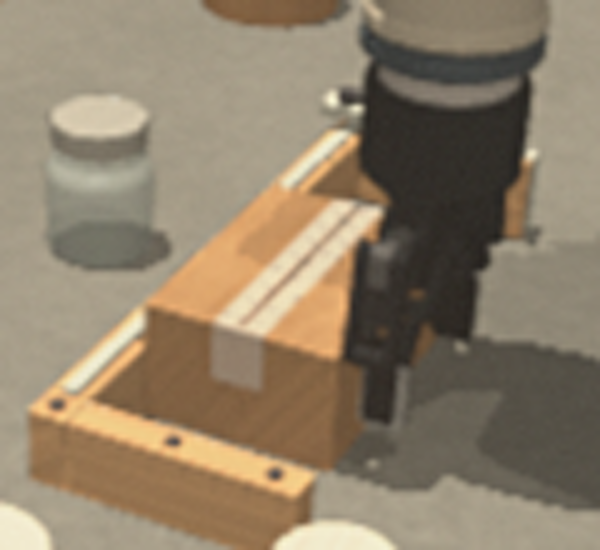

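The carton's fence-side edge now runs along the fence with the side face on both fingers, and the force rose to 9 N, so it is flush. I'll back off, rise, shut the fingers, turn 90° and go behind the guide.

>>> drive_tool(
  targets=[0.001,0,0,0,0,0,1,0.001,0,0,0,0,0,1,-0.03,0,0,0,0,0,1,-0.06,0,0,0,0,0,1,-0.08,0,-0.02,0,0,0,0,-0.08,0,-0.06,0,0,0,0,-0.08,0.03,-0.1,0,0,0,0,-0.08,0.07,-0.12,0,0,0,0],
)

```text
clock: 4.42
eef_pos: [451.2, -79.2, 193.9]
tcp_rot: [-3.142, -0.006, -0.118]
contact_force: [2.8, -0.0, -0.8]
opening: 0.454
```

```bash
python3 go.py -52 -385 190 -1.5708; python3 -c "
from h import *
print(sense()['qpos'].round(2),sense()['opening'])"
```

```text
t 4.4167 inL [-190.8 -184.7] z 193.9 yaw-L 0.0034 F L [2.8 0.3] -0.8
shift m [0.1381 0.2008 0.0046] rot [-0.0045 -0.0043  1.5742] world [ 565. -295.  190.]
[-0.18  0.24  2.08  0.    0.81  1.51] 0.45408585897316806
```

>>> drive_tool(
  targets=[0.138,0.201,0,0,0,-1.567,0,0.138,0.201,0,0,0,-1.567,0,0.138,0.201,0,0,0,-1.567,0,0.138,0.201,0,0,0,-1.567,0,0.138,0.201,0,0,0,-1.567,0,0.138,0.201,0,0,0,-1.567,0,0.138,0.201,0,0,0,-1.567,0,0.138,0.201,0,0,0,-1.567,0,0.138,0.201,0,0,0,-1.567,0,0.138,0.201,0,0,0,-1.567,0,0.138,0.201,0,0,0,-1.567,0,0.138,0.201,0,0,0,-1.567,0],
)

```text
clock: 5.42
eef_pos: [562.8, -296.5, 190.9]
tcp_rot: [3.14, 0.001, 1.376]
contact_force: [-0.2, -0.2, -0.2]
opening: -0.003
```

```bash
python3 go.py -52 -385 90 1.5708
```

```text
t 5.4167 inL [ -53.7 -386.9] z 190.9 yaw-L 1.4977 F L [-0.2 -0.2] -0.2
shift m [0.0021 0.0013 0.1009] rot [ 0.0021  0.0008 -0.0731] world [ 565. -295.   90.]
```

>>> drive_tool(
  targets=[0.0,0,0.03,0,0,-0.073,0,0,0,0.06,0,0,-0.073,0,0,0,0.09,0,0,-0.073,0,0,0,0.101,0,0,-0.073,0,0,0,0.101,0,0,-0.073,0,0,0,0.101,0,0,-0.073,0],
)

```text
clock: 5.92
eef_pos: [562.5, -296.2, 89.8]
tcp_rot: [3.141, 0.0, 1.443]
contact_force: [-0.3, 0.3, 0.4]
opening: 0.005
```

```bash
python3 go.py -52 -151 90 1.5708; python3 - <<'E'
from h import *
f=grab_frame('side');g=grab_frame('top')
a=cv2.resize(f['color'][90:230,205:345],None,fx=4,fy=4,interpolation=cv2.INTER_CUBIC)
cv2.imwrite('pics/s3.png',a)
E
```

```text
t 5.9167 inL [ -54.  -386.6] z 89.8 yaw-L 1.5646 F L [-0.3  0.2] 0.4
shift m [ 2.356e-01  5.000e-04 -2.000e-04] rot [ 0.0003  0.0001 -0.0062] world [593. -63.  90.]
```

View pics/s3.png

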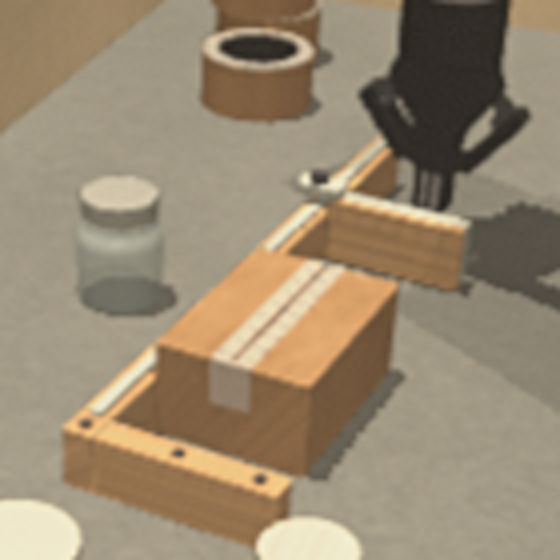

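The carton lies along the fence, and the shut fingers hang behind the guide plate, near (432,205), clear of it. Now I push the guide.

>>> drive_tool(
  targets=[0.015,0,0,0,0,0,0,0.03,0,0,0,0,0,0,0.04,0,0,0,0,0,0,0.05,0,0,0,0,0,0,0.06,0,0,0,0,0,0,0.07,0,0,0,0,0,0,0.08,0,0,0,0,0,0,0.09,0,0,0,0,0,0,0.1,0,0,0,0,0,0,0.11,0,0,0,0,0,0,0.12,0,0,0,0,0,0,0.13,0,0,0,0,0,0],
)

```text
clock: 7.02
eef_pos: [578.7, -166.0, 89.4]
tcp_rot: [-3.141, -0.0, 1.443]
contact_force: [-0.5, -1.5, 2.6]
opening: 0.0
```

>>> drive_tool(
  targets=[0.006,0,0,0,0,0,0,0.012,0,0,0,0,0,0,0.018,0,0,0,0,0,0,0.024,0,0,0,0,0,0,0.03,0,0,0,0,0,0,0.036,0,0,0,0,0,0,0.042,0,0,0,0,0,0,0.048,0,0,0,0,0,0,0.053,0,0,0,0,0,0,0.058,0,0,0,0,0,0,0.063,0,0,0,0,0,0,0.068,0,0,0,0,0,0],
)

```text
clock: 8.02
eef_pos: [586.9, -99.5, 89.4]
tcp_rot: [-3.141, 0.001, 1.443]
contact_force: [-3.0, -5.5, 1.6]
opening: 0.001
```

```bash
python3 go.py -52 -171 90 1.5708
```

```text
t 8.0167 inL [ -53.6 -188.4] z 89.4 yaw-L 1.5647 F L [-2.3 -5.8] 1.6
shift m [ 0.0174  0.0015 -0.0006] rot [-0.0007  0.0005 -0.0061] world [591. -82.  90.]
```

>>> drive_tool(
  targets=[0.003,0,0,0,0,0,0,0.006,0,0,0,0,0,0,0.008,0,0,0,0,0,0,0.01,0,0,0,0,0,0,0.011,0,0,0,0,0,0,0.011,0,0,0,0,0,0],
)

```text
clock: 8.52
eef_pos: [588.3, -88.4, 89.4]
tcp_rot: [-3.141, 0.0, 1.443]
contact_force: [-2.1, -3.2, 1.7]
opening: 0.001
```

>>> drive_tool(
  targets=[0.001,0,0,0,0,0,0,0.002,0,0,0,0,0,0,0.003,0,0,0,0,0,0,0.003,0,0,0,0,0,0],
)

```text
clock: 8.85
eef_pos: [588.7, -85.7, 89.4]
tcp_rot: [-3.141, 0.0, 1.443]
contact_force: [-2.5, -2.8, 1.7]
opening: 0.001
```

>>> drive_tool(
  targets=[0.001,0,0,0,0,0,0,0.002,0,0,0,0,0,0,0.002,0,0,0,0,0,0],
)

```text
clock: 9.1
eef_pos: [588.9, -83.7, 89.4]
tcp_rot: [-3.141, 0.0, 1.443]
contact_force: [-2.6, -4.6, 2.6]
opening: -0.0
```

```bash
python3 go.py; python3 - <<'E'
from h import *
f=grab_frame('side')
a=cv2.resize(f['color'][110:230,210:330],None,fx=5,fy=5,interpolation=cv2.INTER_CUBIC)
cv2.imwrite('pics/s4.png',a)
E
```

```text
t 9.1 inL [ -53.6 -172.4] z 89.4 yaw-L 1.5646 F L [-2.  -4.9] 2.6
```

View pics/s4.png

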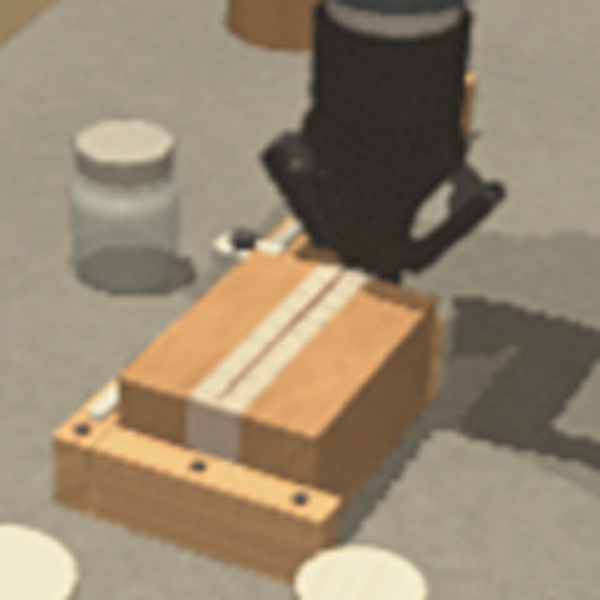

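The carton is almost at the end stop with the guide behind it. The force hasn't risen yet, so I'll go on in small steps.

>>> drive_tool(
  targets=[0.001,0,0,0,0,0,0,0.002,0,0,0,0,0,0,0.002,0,0,0,0,0,0],
)

```text
clock: 9.4
eef_pos: [589.1, -81.7, 89.3]
tcp_rot: [-3.141, 0.0, 1.443]
contact_force: [-4.0, -4.6, 2.2]
opening: 0.004
```

>>> drive_tool(
  targets=[0.001,0,0,0,0,0,0,0.002,0,0,0,0,0,0,0.002,0,0,0,0,0,0],
)

```text
clock: 9.65
eef_pos: [589.4, -80.0, 89.4]
tcp_rot: [-3.141, 0.001, 1.443]
contact_force: [-4.4, -6.0, 2.1]
opening: 0.005
```

```bash
python3 go.py
```

```text
t 9.65 inL [ -53.5 -168.7] z 89.4 yaw-L 1.5649 F L [-3.7 -6.5] 2.1
```

>>> drive_tool(
  targets=[0.001,0,0,0,0,0,0,0.002,0,0,0,0,0,0,0.002,0,0,0,0,0,0],
)

```text
clock: 9.9
eef_pos: [589.4, -79.7, 89.4]
tcp_rot: [-3.141, 0.003, 1.444]
contact_force: [-4.6, -18.9, 2.5]
opening: -0.0
```

>>> drive_tool(
  targets=[0.001,0,0,0,0,0,0,0.002,0,0,0,0,0,0,0.002,0,0,0,0,0,0],
)

```text
clock: 10.15
eef_pos: [589.5, -79.5, 89.4]
tcp_rot: [-3.141, 0.005, 1.445]
contact_force: [-6.7, -31.5, 2.4]
opening: -0.001
```

```bash
python3 go.py
```

```text
t 10.15 inL [ -53.5 -168.2] z 89.4 yaw-L 1.5664 F L [ -2.8 -32.1] 2.4
```

The force jumped to 32 N with no further motion, so the carton is seated on the end stop. I'll back off, rise and check.

>>> drive_tool(
  targets=[-0.015,0,0,0,0,0,0,-0.05,0,0,0,0,0,0,-0.05,0,-0.04,0,0,0,0,-0.05,0,-0.08,0,0,0,0,-0.05,-0.03,-0.12,0,0,0,1,-0.05,-0.07,-0.12,0,0,0,1,-0.05,-0.11,-0.12,0,0,0,1,-0.04,-0.142,-0.12,0,0,0,1,-0.0,-0.142,-0.12,0,0,0,1,0.02,-0.142,-0.12,0,0,0,1,0.02,-0.142,-0.12,0,0,0,1],
)

```text
clock: 11.07
eef_pos: [452.3, -35.0, 210.0]
tcp_rot: [3.14, -0.002, 1.444]
contact_force: [-0.3, -0.1, -0.3]
opening: 0.974
```

```bash
python3 go.py -190 -75 120 0; python3 - <<'E'
from h import *
im=np.zeros((600,800,3),np.uint8)
f=grab_frame('side')['color'];g=grab_frame('top')['color']
a=cv2.resize(f[130:225,215:315],None,fx=4,fy=4,interpolation=cv2.INTER_CUBIC)
b=cv2.resize(g[165:240,235:335],None,fx=4,fy=4,interpolation=cv2.INTER_CUBIC)
im[:380,:400]=a;im[:300,400:]=b
cv2.imwrite('pics/s5.png',cv2.convertScaleAbs(im[:380],alpha=1.3,beta=10))
E
```

```text
t 11.0667 inL [-195.1 -140.8] z 210.0 yaw-L 1.5655 F L [-0.3 -0.1] -0.3
shift m [0.0656 0.0046 0.0901] rot [ 0.     -0.0026  1.5655] world [465.  30. 120.]
```

View pics/s5.png

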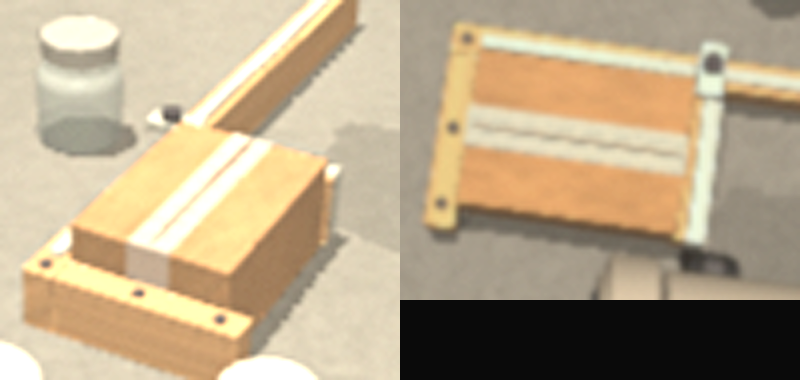

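The carton is flush in the corner with the guide against its end: in the top crop its left edge is on the end stop at about (468,130), and its top edge runs along the fence from (470,55) to (697,80). I'll make one light confirming push on the side to check that the fence contact is still at tool x of about -114 mm.

>>> drive_tool(
  targets=[0.065,0.0,0,0,0,1.5655,1,0.065,0.0,0,0,0,1.5655,1,0.065,0.0,0,0,0,1.5655,1,0.065,0.0,0,0,0,1.5655,1,0.065,0.0,0,0,0,1.5655,1,0.065,0.0,0,0,0,1.5655,1,0.065,0.0,0,0,0,1.5655,1,0.065,0.0,0,0,0,1.5655,1,0.065,0.0,0,0,0,1.5655,1,0.065,0.0,0,0,0,1.5655,1,0.065,0.0,0,0,0,1.5655,1,0.065,0.0,0,0,0,1.5655,1],
)

```text
clock: 12.17
eef_pos: [460.7, 25.9, 209.3]
tcp_rot: [-3.141, -0.0, -0.041]
contact_force: [-0.1, -0.2, 0.2]
opening: 0.997
```

```bash
python3 go.py -190 -72 77 0
```

```text
t 12.1667 inL [-194.1  -79.2] z 209.3 yaw-L 0.0804 F L [-0.  -0.2] 0.2
shift m [ 0.0047 -0.0068  0.1323] rot [-0.0001 -0.      0.0804] world [466.  33.  77.]
```

>>> drive_tool(
  targets=[0.004,-0.006,0.03,0,0,0.08,1,0.004,-0.006,0.065,0,0,0.08,1,0.004,-0.006,0.1,0,0,0.08,1,0.004,-0.006,0.133,0,0,0.08,1,0.004,-0.006,0.133,0,0,0.08,1,0.004,-0.006,0.133,0,0,0.08,1],
)

```text
clock: 12.67
eef_pos: [463.6, 31.9, 75.4]
tcp_rot: [3.141, 0.004, -0.115]
contact_force: [0.8, 0.5, 1.0]
opening: 1.001
```

```bash
python3 go.py -114 -72 77 0
```

```text
t 12.6667 inL [-192.   -72.9] z 75.4 yaw-L 0.0067 F L [0.7 0.6] 1.0
shift m [ 0.078  -0.0004 -0.002 ] rot [0.0007 0.0043 0.0067] world [541.  23.  77.]
```

>>> drive_tool(
  targets=[0.015,0,0,0,0,0.007,1,0.03,0,0,0,0,0.007,1,0.045,0,0,0,0,0.007,1,0.055,0,0,0,0,0.007,1,0.062,0,0,0,0,0.007,1,0.067,0,0,0,0,0.007,1,0.07,0,0,0,0,0.007,1,0.072,0,0,0,0,0.007,1,0.074,0,0,0,0,0.007,1,0.075,0,0,0,0,0.007,1,0.076,0,0,0,0,0.007,1],
)

```text
clock: 13.58
eef_pos: [539.7, 23.9, 76.4]
tcp_rot: [3.141, 0.001, -0.121]
contact_force: [0.2, 0.4, -0.3]
opening: 1.0
```

```bash
python3 go.py
```

```text
t 13.5833 inL [-115.5  -71.6] z 76.4 yaw-L 0.0006 F L [0.2 0.4] -0.3
```

>>> drive_tool(
  targets=[0.001,0,0,0,0,0,1,0.0015,0,0,0,0,0,1,0.0015,0,0,0,0,0,1],
)

```text
clock: 13.83
eef_pos: [540.8, 23.7, 76.2]
tcp_rot: [3.141, 0.002, -0.121]
contact_force: [-3.6, 0.3, 0.5]
opening: 0.996
```

>>> drive_tool(
  targets=[0.0005,0,0,0,0,0,1,0.001,0,0,0,0,0,1,0.001,0,0,0,0,0,1],
)

```text
clock: 14.08
eef_pos: [540.9, 23.7, 76.0]
tcp_rot: [3.141, 0.003, -0.122]
contact_force: [-6.7, 2.2, 2.6]
opening: 1.0
```

```bash
python3 go.py
```

```text
t 14.0833 inL [-114.2  -71.7] z 76.0 yaw-L 0.0 F L [-6.9  1.3] 2.6
```

The hard stop is at -114.2 mm against -114.3 mm before, so the carton is flush on the fence. I'll retreat for a final look.

>>> drive_tool(
  targets=[-0.02,0,0,0,0,0,1,-0.06,0,0,0,0,0,1,-0.09,0,-0.02,0,0,0,1,-0.1,0,-0.06,0,0,0,1,-0.1,0,-0.1,0,0,0,1,-0.1,0.04,-0.14,0,0,0,1,-0.1,0.08,-0.16,0,0,0,1,-0.1,0.12,-0.16,0,0,0,1,-0.1,0.16,-0.16,0,0,0,1,-0.1,0.19,-0.16,0,0,0,1,-0.1,0.19,-0.16,0,0,0,1],
)

```text
clock: 15.0
eef_pos: [420.2, -159.0, 237.6]
tcp_rot: [3.139, -0.003, -0.125]
contact_force: [-0.2, 0.2, -0.2]
opening: 0.999
```

```bash
python3 go.py; python3 - <<'E'
from h import *
im=np.zeros((450,800,3),np.uint8)
F=grab_frame('side');G=grab_frame('top')
a=cv2.resize(F['color'][130:242,215:315],None,fx=4,fy=4,interpolation=cv2.INTER_CUBIC)
b=cv2.resize(G['color'][165:240,235:335],None,fx=4,fy=4,interpolation=cv2.INTER_CUBIC)
im[:448,:400]=a;im[:300,400:]=b
im=cv2.convertScaleAbs(im,alpha=1.3,beta=10)
# overlay: expected squared carton top (z 65) and guide pad top edge (z 50)
from go import L,RL
for c,(u0,v0),off in((cam(F),(215,130),0),(cam(G),(235,165),400)):
    for pts in([(0,0,64),(0,-140,64),(-100,-140,64),(-100,0,64)],):
        for p in pts:
            u,v=proj(c,[*(L+RL@np.array(p[:2])),p[2]-1.5]);q=(int((u-u0)*4)+off,int((v-v0)*4))
            cv2.drawMarker(im,q,(255,0,0),cv2.MARKER_CROSS,9,1)
cv2.imwrite('pics/s6.png',im)
E
```

```text
t 15.0 inL [-211.9 -267.6] z 237.6 yaw-L -0.0035 F L [-0.2  0.2] -0.2
```

View pics/s6.png

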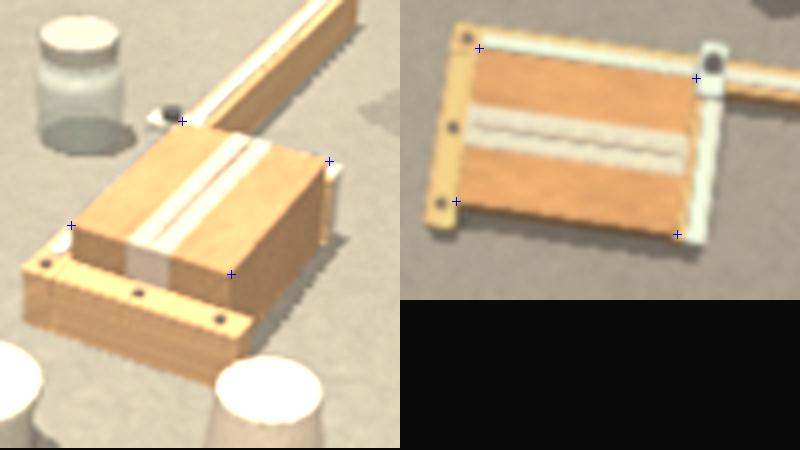

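The predicted corners of the squared carton land on its edges within about a pixel (roughly 2.5 mm) in both views. The guide pad is against the carton's end, and the jar stands as before.

```bash
python3 -c "
from rig import sign_off
print(sign_off())"
```

```text
the job is handed in; nothing more can be done
None
```

I pushed the carton square into the corner and left the sliding guide up against its other end. The job was handed in at about 15 s of the 51 s allowed; no verdict was reported.

I did it in three pushes:
1. **To the fence:** with the fingers open, I pushed the carton's side until it squared up along the fence.
2. **To the end stop:** with the fingers shut, I pushed the guide from behind. It carried the carton to a hard stop, where the force rose to 32 N with no further motion.
3. **Confirming push:** a light push (about 7 N) on the carton's side hit its hard stop at -114.2 mm, against -114.3 mm after the first push. The carton had not come away from the fence.

- **Last look:** in both views the carton's corners were within about 1 pixel (roughly 2.5 mm) of where a squared carton should be. The guide pad was against the carton, and the arm was clear of everything. The jar, tub and cups showed no visible movement by eye; I did not re-measure their positions.
- **What disagreed:** both hard stops came about 3 mm off the positions I predicted from the first fit. In the fence direction the tool stopped short of the prediction, and towards the end stop it went past it. I put this down to calibration or finger size.
- **Not measured directly:** I did not measure the guide's travel. I inferred it from the hard stop and the pictures.

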